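# Set the code wheel of a tag embosser and stamp

## Robot

A 6-joint arm with a two-finger parallel gripper is mounted at the origin on the work surface. World frame = base frame: x ahead of the robot, y to its left, z up, the work surface at z = 0. Lengths are in m, angles in rad, forces in N, time in s.
With the tool pointing down it reaches from about 0.3 to 0.825 m from the base axis. Payload 5.4 kg.
Tool frame: the origin (TCP) lies between the finger pads; the fingertips stand manip.finger_overhang ahead of it and the grasp point (between the pads) is the TCP (manip.finger_overhang is the distance from the TCP to the fingertips, in m); z points along the fingers, y is the line along which they close (so a half turn about z gives the same grasp; the last joint's range is limited). The gripper opens to 92 mm and grips with 3 to 60 N. Pads are 20 mm wide; open, the fingers measure 128 mm over their backs; the gripper's body (75 mm by 189 mm) begins 69 mm behind the grasp point.
Start: joints at [1.003, 0.158, 1.597, -0, 1.386, -0.21], TCP at [0.201, 0.539, 0.234] pointing down, gripper open.
Joint ranges: [-2.91, 2.91], [-0.94, 2.29], [0.18, 2.7], [-1.29, 4.43], [0.17, 2.64], [-3, 3]. Speed limits (rad/s): [2.57, 2.57, 3.14, 3.14, 3.14, 3.14].

## Interface

Orientations are given as a unit quaternion [w, x, y, z].
In Python, from cell import manip, cams, cut_out gives the robot as it stands.
- The arm moves only by the tool drive_tool, never from a script. Its argument "steps" is one flat list of numbers, 4 for each row, row after row: the shift along the tool's x, y, z in cm, then the turn about the tool's z in degrees. A call has 1 to 20 rows; each row is the pose to reach, as a shift and turn from the pose commanded when the call began, along the tool's axes at that moment; what a row does not reach only later rows make up. A row lasts 1/8 s, in which the tool goes at most 62.5 mm and 10.7 degrees, less where a joint would pass 70% of its speed; a pose out of reach is approached as far as the arm can. A call with a gripper value outside its range is refused whole. "hand" is the finger opening in cm, from 0 to 9.19, set as the call begins (left out, the last holds). The fingers move at their own pace and stop on an object; the grip force is fixed at half the most. Time passes only in rows, so rows that repeat a pose let the fingers close. It gives the time, the measured TCP pose, the force, the opening and the grip force at its end, in the units of the state.
- manip.get_state(): the state, without advancing time (a new reading comes with each control period).
- cams.get_image(name): name is "scene" or "top"; returns a dict with "frame" (420x560x3 uint8, red, green, blue), "range_z" (420x560 float32, m along the optical axis (not along the pixel's ray), 0 where there is no reading), "mtx" (3x3 intrinsics, pixels), "rvec" (rotation vector, rad) and "tvec" (3), from world to camera coordinates, as OpenCV has them. Camera axes: x right, y down, z forward; pixel columns grow to the right and rows downward; lengths in m; the calibration is good to about 2 mm. A picture is of the moment at which its call begins.
- manip.hand_in(): hands the job in; it is judged then, once.
Trained networks look in the newest picture that a camera, given by its name, has taken for a name from the list of things; names that differ only in an ending like _2 or _b are one class to them, and where a whole thing is asked for, a point or a joint stands for the part that bears it (a point fixed in the world has none). Each returns a list of dicts, best first, with "p" (0 to 1); they miss things now and then, are a little off and sometimes report something else, mostly with a low value. They report only what shows in the picture. A call takes as long as a camera call.
- cut_out(camera, label): "region" (420x560 bool, what is visible of it) and "rect" ([left, top, right, bottom] in pixels, round what is visible of it).
The state is a dict: "clock": time; "qpos": joint angles; "qvel": joint speeds; "joint_torque": joint torques, N m; "ee_pos": TCP position; "orientation": TCP orientation; "wrist_force": force on the tool from outside, world axes, zero at the start; "moment": the same for the moment, N m; "gripper_width": finger opening in m; "grip_force": force on a finger pad.
Only numpy, scipy, OpenCV 4.12 (cv2) and the standard library are available. Lean on these libraries where they do the work, as an engineer would, in place of code of your own. Each camera call takes 0.05 s, during which the arm holds its last target. There are 200 camera calls.

## Task

On the brass shop's counter stands a tag embosser with a flat, six-toothed code wheel that clicks at every tooth. With a fingertip (not the hand or arm), flick the wheel's teeth anticlockwise (seen from above) until the red tooth rests at the brass pointer, without clicking past it; only then press the green key fully down to stamp the tag, and let it come up again. Nothing is to be picked up, and the brassware, the tin and the hammer stay where they are.

Things in the scene. Friction and masses are not known exactly. Their poses are not given: they have to be found in the camera images.
- embosser: tag embosser, fixed to the table. Origin on the table under the wheel's axis; +x points roughly away from the robot, yaw varies. Dark base block, own x -75 to +95, y -140 to +140 mm, top at 40 mm. On it: the wheel; the pointer on the +x side; a blue-green head 85 mm tall at x +2 to +88, y +83 to +133; the key on the -y side. On the wheel's -x side nothing rises above the base top
- pointer (a point): tip of the brass pointer, 65 mm from the wheel's axis along the embosser's +x, 61 mm above the table
- wheel_axis (a point): on the wheel's axis, level with its top face, 64 mm above the table. The wheel lies flat: brass hub of radius 34 mm with six straight radial teeth 60 degrees apart, 8 mm thick, reaching out to radius 60 mm; hub and teeth are 16 mm tall (48 to 64 mm above the table). One tooth is red with a red stripe on the hub, five are ivory
- red_tooth (a point): outer end of the red tooth, level with its top face, 60 mm from the axis
- wheel (a joint): wheel angle (rad), growing anticlockwise from above; 0 = red tooth at the pointer. Spring clicks every 1.047 rad (60 degrees); pushed past half-way it runs on to the next click and stays there. When clicked in, one tooth points along the embosser's -x. Turning takes 2 to 3 N at the tooth. It starts at 2, 3 or 4 clicks below 0; stops at -4.9 and +1.4
- key (a joint): travel of the green stamping key (m): 0 up, 0.006 fully down; springs back; fully down takes 5 N
- key_top (a point): centre of the top face of the green key, a button 32 mm across in a black collar 48 mm across, its top 62 mm above the table; pressed straight down
- tumbler: brass drinking tumbler, 60 mm wide at the mouth, 95 mm tall; origin at the centre of its foot
- goblet: footed brass cup, 86 mm wide, 80 mm tall; origin at the centre of its foot
- tin: round blue polish tin with a steel lid, 72 mm wide, 36 mm tall; origin at the centre of its underside
- lota: small round-bellied brass pot, 76 mm wide, 74 mm tall; origin at the centre of its foot
- thali: flat round brass tray, 240 mm wide, 18 mm tall; origin at the centre of its underside
- bowl: brass bowl, 110 mm wide, 45 mm tall, standing on the tray; origin at the centre of its foot
- mallet: small hammer with a wooden handle and brass head, 240 mm long, lying flat

How it is judged:
By the outcome, as a careful person would: the job done as asked, in the order asked, and still so for the second after the job is handed in, with the robot touching nothing.
It also fails if it takes over 51 s, if anything falls off the work surface, if the arm or the gripper's body presses on something with over 40 N, if the wrist force passes 120 N, or if a joint passes its speed limit or range.

## Working session

There is one attempt and no reset: what is moved stays moved. The work goes in short steps, Python scripts to look and compute and a tool call to move; the robot and the scene stay as the last step left them, time stands still between calls to the robot, and variables do not carry over. Pictures are saved under pics/ and viewed, at most 10 in all, crops included, and the job is handed in when it is done.

Besides the shell and the picture viewer there is one more tool, called after "Call:" as name(argument=value, ...) on one line, values as JSON. drive_tool: Moves the arm, as the interface text tells. Its arguments: {"type":"object","properties":{"steps":{"type":"array","items":{"type":"number"}},"hand":{"type":"number"}},"required":["steps"]}

```bash
mkdir -p pics; cat > h.py <<'E'
import numpy as np, cv2
from cell import manip, cams, cut_out
def get(n):
    d=cams.get_image(n); d['R']=cv2.Rodrigues(np.array(d['rvec'],float))[0]; d['t']=np.array(d['tvec'],float).ravel(); return d
def cloud(d):
    z=d['range_z']; v,u=np.indices(z.shape); K=d['mtx']
    P=np.stack([(u-K[0,2])/K[0,0]*z,(v-K[1,2])/K[1,1]*z,z],-1)
    return (P-d['t'])@d['R']
def proj(d,p): return cv2.projectPoints(np.array(p,float).reshape(-1,1,3),np.array(d['rvec'],float),d['t'],d['mtx'],None)[0].reshape(-1,2)
E
python3 - <<'E'
from h import *
for n in('top','scene'):
    d=get(n); cv2.imwrite(f'pics/{n}1.png',cv2.cvtColor(d['frame'],cv2.COLOR_RGB2BGR)); P=cloud(d)
    for l in('embosser','wheel','red_tooth','key','pointer'):
        for o in cut_out(n,l)[:2]:
            m=o['region']&(d['range_z']>0); q=P[m]
            print(n,l,round(o['p'],2),o['rect'],m.sum(),np.median(q,0).round(4) if len(q) else '')
s=manip.get_state(); print(s['clock'],s['ee_pos'],s['orientation'],manip.finger_overhang)
E
```

```text
top embosser 0.68 [203.0, 182.0, 303.1, 250.4] 5742 [0.5819 0.0676 0.0405]
top wheel 0.95 [231.1, 200.7, 275.7, 232.4] 656 [0.5765 0.0669 0.0629]
top red_tooth 0.9 [230.5, 199.6, 270.7, 236.0] 629 [0.5774 0.0699 0.063 ]
top key 0.68 [285.8, 217.7, 297.0, 229.0] 103 [ 0.5593 -0.0422  0.0605]
top key 0.61 [210.6, 144.1, 232.7, 174.2] 451 [0.7488 0.1623 0.0555]
top pointer 0.22 [232.2, 198.2, 271.0, 236.9] 620 [0.577  0.0678 0.0631]
scene embosser 0.74 [240.6, 186.6, 348.8, 252.2] 4009 [0.615  0.062  0.0422]
scene embosser 0.61 [279.6, 191.8, 319.0, 216.9] 487 [0.5864 0.066  0.0645]
scene wheel 0.75 [274.2, 198.5, 315.0, 214.5] 485 [0.5869 0.0645 0.0642]
scene red_tooth 0.92 [280.3, 190.5, 317.0, 220.3] 536 [0.5847 0.064  0.0642]
scene key 0.42 [256.8, 210.8, 260.6, 217.6] 83 [ 0.5675 -0.0413  0.0631]
scene pointer 0.75 [244.9, 185.2, 348.4, 250.2] 3911 [0.6155 0.0619 0.0423]
0.6 [0.20138313 0.53855832 0.23363748] [-6.79004915e-06  1.77937657e-01  9.84041762e-01  1.58621543e-05] 0.019
```

View pics/top1.png

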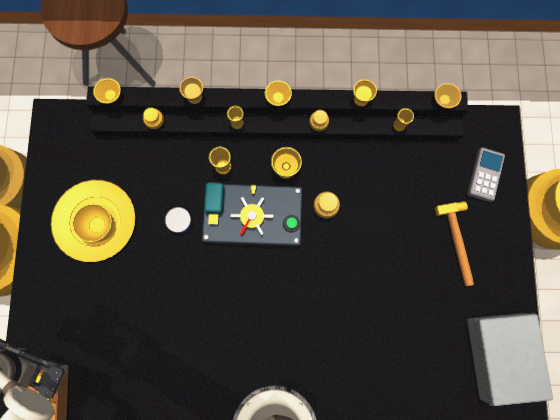

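View pics/scene1.png

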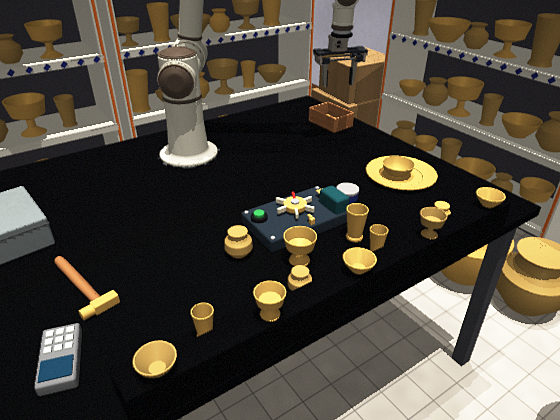

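```bash
python3 - <<'E'
from h import *
d=get('top'); P=cloud(d); f=d['frame']
c=cv2.resize(f[175:260,195:315],None,fx=6.5,fy=6.5,interpolation=cv2.INTER_CUBIC)
cv2.imwrite('pics/z1.png',cv2.cvtColor(c,cv2.COLOR_RGB2BGR))
roi=np.zeros(f.shape[:2],bool); roi[178:255,198:308]=1
m=roi&(P[...,2]>.03)&(P[...,2]<.048)
print(cv2.minAreaRect(P[m][:,:2].astype(np.float32)*1000))
h=cv2.cvtColor(f,cv2.COLOR_RGB2HSV)
red=roi&((h[...,0]<6)|(h[...,0]>174))&(h[...,1]>170)&(h[...,2]>100)
grn=roi&(h[...,0]>50)&(h[...,0]<75)&(h[...,1]>150)&(h[...,2]>80)
for n,mm in(('red',red),('grn',grn)):
    v,u=np.nonzero(mm); print(n,len(u),u.mean(),v.mean(),P[mm].mean(0))
    if n=='red': print(P[mm].round(3).tolist())
def atz(uv,z):
    K=d['mtx']; r=np.array([(uv[0]-K[0,2])/K[0,0],(uv[1]-K[1,2])/K[1,1],1])@d['R']; o=-d['t']@d['R']; return o+r*(z-o[2])/r[2]
hi=roi&(P[...,2]>.055)&(P[...,2]<.07)
n,lab,st,ce=cv2.connectedComponentsWithStats(hi.astype(np.uint8))
for i in range(1,n):
    if st[i,4]>15: print(st[i],ce[i],P[lab==i].mean(0).round(4))
E
```

```text
((588.6573486328125, 68.04769897460938), (280.1471862792969, 170.8472900390625), 88.37198638916016)
red 35 243.82857142857142 227.97142857142856 [0.54327116 0.08931819 0.06344236]
[[0.569, 0.076, 0.061], [0.565, 0.078, 0.069], [0.564, 0.081, 0.059], [0.563, 0.078, 0.062], [0.559, 0.08, 0.071], [0.557, 0.081, 0.066], [0.554, 0.083, 0.066], [0.553, 0.089, 0.057], [0.55, 0.089, 0.057], [0.548, 0.086, 0.066], [0.546, 0.092, 0.062], [0.546, 0.089, 0.063], [0.546, 0.086, 0.061], [0.545, 0.083, 0.071], [0.543, 0.092, 0.064], [0.543, 0.089, 0.062], [0.543, 0.086, 0.064], [0.541, 0.094, 0.062], [0.54, 0.092, 0.063], [0.54, 0.089, 0.067], [0.54, 0.086, 0.065], [0.538, 0.094, 0.062], [0.538, 0.092, 0.061], [0.537, 0.089, 0.066], [0.535, 0.097, 0.062], [0.535, 0.094, 0.061], [0.534, 0.091, 0.066], [0.532, 0.1, 0.061], [0.532, 0.097, 0.064], [0.532, 0.094, 0.061], [0.532, 0.091, 0.063], [0.528, 0.099, 0.068], [0.529, 0.097, 0.061], [0.529, 0.094, 0.066], [0.526, 0.097, 0.062]]
grn 98 291.16326530612247 222.57142857142858 [ 0.55826403 -0.04195481  0.07395851]
[251 185   5   9  32] [253.15625 188.96875] [0.6563 0.0658 0.0593]
[231 198  43  38 606] [251.56435644 215.92079208] [0.5777 0.0685 0.0632]
[207 213  14  12  97] [213.13402062 217.94845361] [0.5713 0.1761 0.0595]
[285 217  13  13 107] [291.31775701 222.62616822] [ 0.5604 -0.043   0.0602]
```

View pics/z1.png

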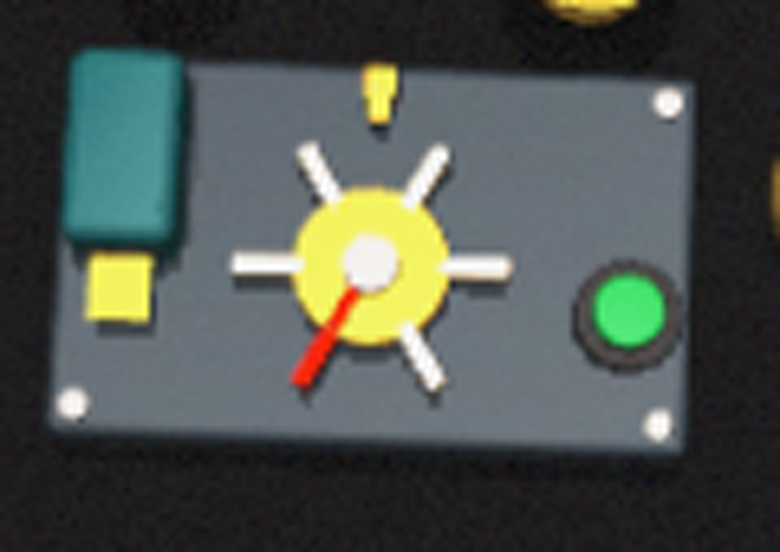

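```bash
cat >> h.py <<'E'
from scipy.spatial.transform import Rotation as Ro
AX=np.array([.578,.0685]); YAW=np.radians(-1.6)
def W(x,y,z): return np.array([*(AX+[np.cos(YAW)*x-np.sin(YAW)*y,np.sin(YAW)*x+np.cos(YAW)*y]),z])
def shift(p):
    s=manip.get_state(); w,x,y,z=s['orientation']; R=Ro.from_quat([x,y,z,w])
    a=R.as_matrix()[:,1]; turn=np.degrees(np.arctan2(a[1],a[0])-YAW)
    return (R.inv().apply(p-s['ee_pos'])*100).round(2), round((turn+90)%180-90,1)
def angle():
    d=get('top'); h=cv2.cvtColor(d['frame'],cv2.COLOR_RGB2HSV); r=np.zeros((420,560),bool); r[190:245,225:280]=1
    m=r&((h[...,0]<6)|(h[...,0]>174))&(h[...,1]>170)&(h[...,2]>100); v,u=np.nonzero(m)
    K=d['mtx']; o=-d['t']@d['R']; q=np.stack([(u-K[0,2])/K[0,0],(v-K[1,2])/K[1,1],u*0+1],-1)@d['R']
    p=(o+q*((.064-o[2])/q[:,2])[:,None])[:,:2].mean(0)-AX if len(u) else np.zeros(2)
    return len(u),round(float(np.degrees(np.arctan2(p[1],p[0])-YAW)),1),d
E
python3 - <<'E'
from h import *
print(angle()[:2], shift(W(-.064,.054,.16)), manip.get_state()['clock'])
d=get('top'); print(proj(d,[W(0,0,.064),W(.065,0,.061),W(-.052,.03,.064),W(-.02,-.11,.062)]).round(1))
E
```

```text
(35, 150.8) (array([-43.93, -27.81,   7.36]), np.float64(71.1)) 0.7
[[251.6 215.8]
 [252.7 193.4]
 [239.8 233.7]
 [290.6 224.4]]
```

Call:
drive_tool(steps=[-3.7, -2.3, 0, 6, -9, -5.7, 0, 15, -15, -9.5, 1, 25, -21, -13.2, 2, 35, -27, -17, 3, 45, -33, -20.8, 4, 55, -38, -24, 5, 63, -42, -26.6, 6.5, 69, -43.9, -27.8, 7.4, 71, -43.9, -27.8, 7.4, 71, -43.9, -27.8, 7.4, 71], hand=0)

```text
clock: 2.12
ee_pos: [0.5149, 0.1249, 0.1598]
orientation: [-0.0, 0.716, 0.698, 0.0]
wrist_force: [0.7, -0.3, -0.2]
gripper_width: 0.0002
grip_force: 0.0
```

```bash
python3 - <<'E'
from h import *
s=manip.get_state(); print(s['clock'],s['ee_pos'],s['gripper_width'],s['qpos'])
print(shift(W(-.064,.054,.069)),shift(W(-.064,.014,.069)))
n,a,d=angle();print(n,a); cv2.imwrite('pics/t2.png',cv2.cvtColor(cv2.resize(d['frame'][150:270,180:340],None,fx=4.5,fy=4.5),cv2.COLOR_RGB2BGR))
E
```

```text
2.125 [0.51492207 0.12491729 0.15975324] 0.00023281013004472723 [9.46082465e-03 1.11459585e-01 1.80013665e+00 4.90666254e-04
 1.23028934e+00 3.51806762e-02]
(array([-0.07,  0.07,  9.08]), np.float64(0.1)) (array([-4.07,  0.06,  9.07]), np.float64(0.1))
20 148.9
```

View pics/t2.png

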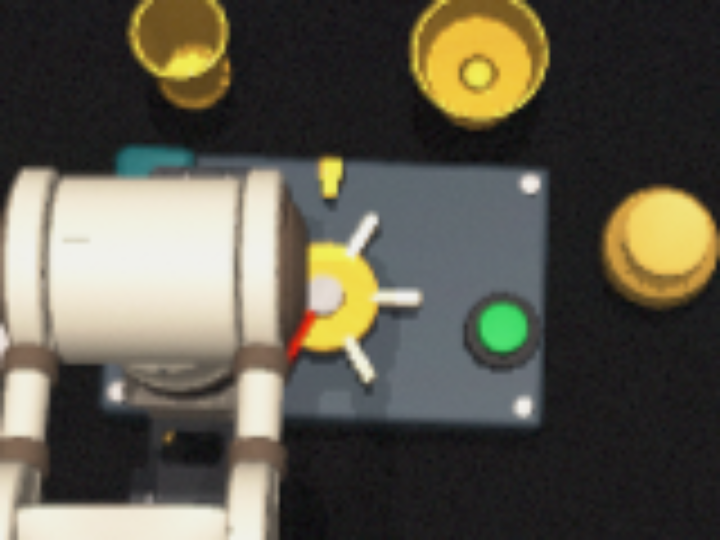

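Call:
drive_tool(steps=[0, 0, 5, 0, 0, 0, 8, 0, 0, 0, 9, 0, 0, 0, 9.1, 0, -0.5, 0, 9.1, 0, -1, 0, 9.1, 0, -1.5, 0, 9.1, 0, -2, 0, 9.1, 0, -2.4, 0, 9.1, 0, -2.8, 0, 9.1, 0, -3.2, 0, 9.1, 0, -3.5, 0, 9.1, 0, -3.8, 0, 9.1, 0, -3.8, 0, 9.1, 0])

```text
clock: 3.92
ee_pos: [0.5142, 0.0863, 0.0686]
orientation: [0.0, 0.716, 0.698, 0.0]
wrist_force: [-0.0, 0.1, -0.4]
gripper_width: 0.0002
grip_force: 0.0
```

```bash
python3 - <<'E'
from h import *
s=manip.get_state(); print(s['clock'],s['ee_pos'],s['wrist_force'])
n,a,d=angle();print(n,a); cv2.imwrite('pics/t3.png',cv2.cvtColor(cv2.resize(d['frame'][150:270,180:340],None,fx=4.5,fy=4.5),cv2.COLOR_RGB2BGR))
d=get('scene'); cv2.imwrite('pics/s3.png',cv2.cvtColor(cv2.resize(d['frame'][160:270,220:370],None,fx=5,fy=5),cv2.COLOR_RGB2BGR))
E
```

```text
3.925 [0.51424406 0.08628654 0.06861709] [-0.03428501  0.07905948 -0.36371298]
0 1.6
```

View pics/s3.png

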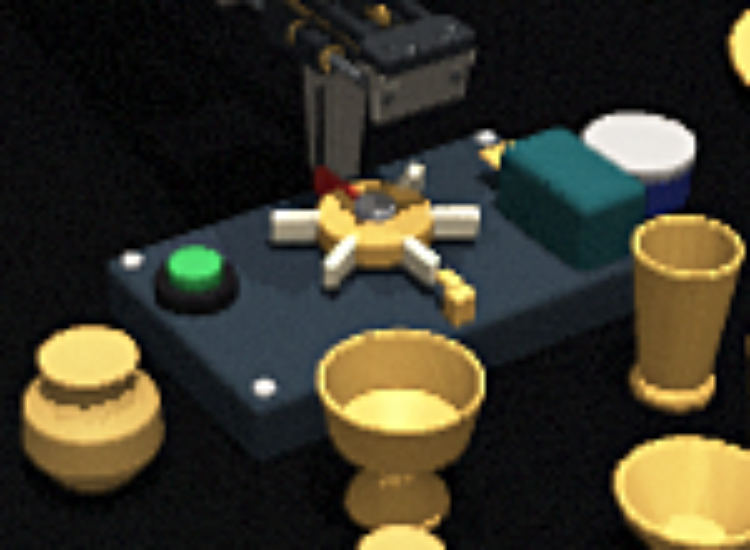

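Call:
drive_tool(steps=[-0.5, 0, 0, 0, -1, 0, 0, 0, -1.5, 0, 0, 0, -2, 0, 0, 0, -2.4, 0, 0, 0, -2.8, 0, 0, 0, -3.1, 0, 0, 0, -3.4, 0, 0, 0, -3.4, 0, 0, 0, -3.4, 0, 0, 0])

```text
clock: 5.28
ee_pos: [0.5133, 0.0525, 0.0686]
orientation: [-0.0, 0.716, 0.698, -0.0]
wrist_force: [0.4, 0.7, -0.3]
gripper_width: 0.0002
grip_force: 0.0
```

```bash
cat >> h.py <<'E'
def sangle():
    d=get('scene'); h=cv2.cvtColor(d['frame'],cv2.COLOR_RGB2HSV); r=np.zeros((420,560),bool); r[188:222,270:320]=1
    m=r&((h[...,0]<8)|(h[...,0]>172))&(h[...,1]>150)&(h[...,2]>60); v,u=np.nonzero(m)
    K=d['mtx']; o=-d['t']@d['R']; q=np.stack([(u-K[0,2])/K[0,0],(v-K[1,2])/K[1,1],u*0+1],-1)@d['R']
    p=(o+q*((.062-o[2])/q[:,2])[:,None])[:,:2].mean(0)-AX if len(u) else np.zeros(2)
    return len(u),round(float(np.degrees(np.arctan2(p[1],p[0])-YAW)),1),d
E
python3 - <<'E'
from h import *
s=manip.get_state(); print(s['clock'],s['ee_pos'],s['wrist_force'])
n,a,d=sangle();print(n,a);cv2.imwrite('pics/s4.png',cv2.cvtColor(cv2.resize(d['frame'][160:270,220:370],None,fx=5,fy=5),cv2.COLOR_RGB2BGR))
print(angle()[:2])
print(shift(W(-.064,-.02,.1)),shift(W(-.064,.026,.1)),shift(W(-.064,.026,.069)))
E
```

```text
5.275 [0.51330247 0.05245645 0.06858912] [ 0.40291638  0.66152068 -0.30810132]
65 -113.8
(0, 1.6)
(array([-0.22,  0.02, -3.14]), np.float64(0.1)) (array([ 4.38,  0.03, -3.14]), np.float64(0.1)) (array([ 4.38,  0.03, -0.04]), np.float64(0.1))
```

View pics/s4.png

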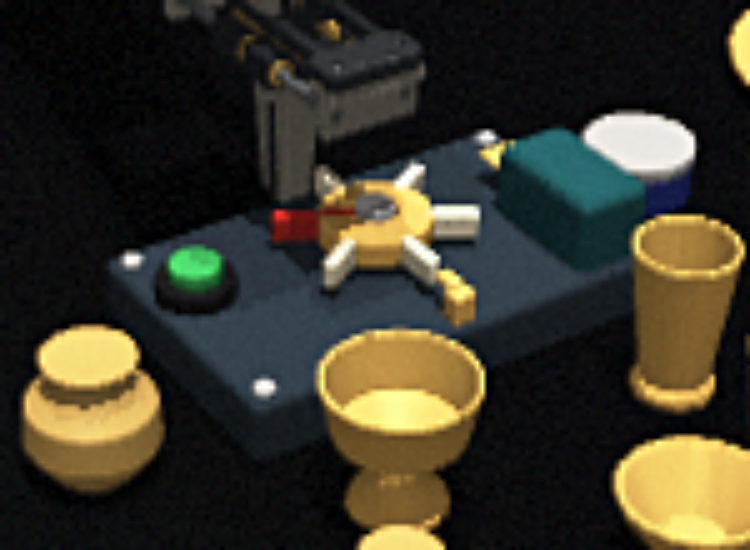

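Red went one click to -120°; two more remain. Lift, go back, and flick again.

Call:
drive_tool(steps=[0, 0, -1.5, 0, 0, 0, -3.2, 0, 1.5, 0, -3.5, 0, 3.5, 0, -3.5, 0, 4.4, 0, -3.2, 0, 4.4, 0, -3, 0, 4.4, 0, -1, 0, 4.4, 0, 0, 0, 4.4, 0, 0, 0, 3.5, 0, 0, 0, 3, 0, 0, 0, 2.5, 0, 0, 0, 2, 0, 0, 0, 1.5, 0, 0, 0, 1, 0, 0, 0, 0.6, 0, 0, 0, 0.3, 0, 0, 0, 0, 0, 0, 0, 0, 0, 0, 0, 0, 0, 0, 0])

```text
clock: 7.88
ee_pos: [0.5133, 0.0524, 0.0686]
orientation: [-0.0, 0.716, 0.698, -0.0]
wrist_force: [-0.6, 0.5, -0.5]
gripper_width: 0.0004
grip_force: 0.0
```

```bash
python3 - <<'E'
from h import *
s=manip.get_state(); print(s['clock'],s['ee_pos'],s['wrist_force'])
n,a,d=sangle();print(n,a)
print(angle()[:2])
E
```

```text
7.875 [0.51331437 0.05244998 0.06858463] [-0.61403418  0.52651904 -0.45821369]
48 -53.2
(0, 1.6)
```

Red at about -60°; one more click by the same stroke.

Call:
drive_tool(steps=[0, 0, -1.5, 0, 0, 0, -3.2, 0, 1.5, 0, -3.5, 0, 3.5, 0, -3.5, 0, 4.4, 0, -3.2, 0, 4.4, 0, -3, 0, 4.4, 0, -1, 0, 4.4, 0, 0, 0, 4.4, 0, 0, 0, 3.5, 0, 0, 0, 3, 0, 0, 0, 2.5, 0, 0, 0, 2, 0, 0, 0, 1.5, 0, 0, 0, 1, 0, 0, 0, 0.6, 0, 0, 0, 0.3, 0, 0, 0, 0, 0, 0, 0, 0, 0, 0, 0, 0, 0, 0, 0])

```text
clock: 10.48
ee_pos: [0.5133, 0.0525, 0.0686]
orientation: [0.0, 0.716, 0.698, -0.0]
wrist_force: [0.2, 1.1, -0.6]
gripper_width: 0.0007
grip_force: 0.0
```

Call:
drive_tool(steps=[0, 0, -1.5, 0, 0, 0, -3.5, 0, 0, 0, -6, 0, 0, 0, -6, 0])

```text
clock: 10.98
ee_pos: [0.5154, 0.0523, 0.1315]
orientation: [0.002, 0.716, 0.698, 0.002]
wrist_force: [-0.1, -0.4, 0.4]
gripper_width: 0.0004
grip_force: 0.0
```

```bash
python3 - <<'E'
from h import *
s=manip.get_state(); print(s['clock'],s['ee_pos'],s['wrist_force'])
n,a,d=sangle();print(n,a);cv2.imwrite('pics/s5.png',cv2.cvtColor(cv2.resize(d['frame'][160:270,220:370],None,fx=5,fy=5),cv2.COLOR_RGB2BGR))
print(angle()[:2], shift(np.array([.559,-.0425,.1])), shift(np.array([.559,-.0425,.062+.019])))
E
```

```text
10.975 [0.51539108 0.0522948  0.13152949] [-0.05431565 -0.36041505  0.35749726]
51 1.6
(0, 1.6) (array([-9.38,  4.81,  2.87]), np.float64(0.1)) (array([-9.37,  4.81,  4.77]), np.float64(0.1))
```

View pics/s5.png

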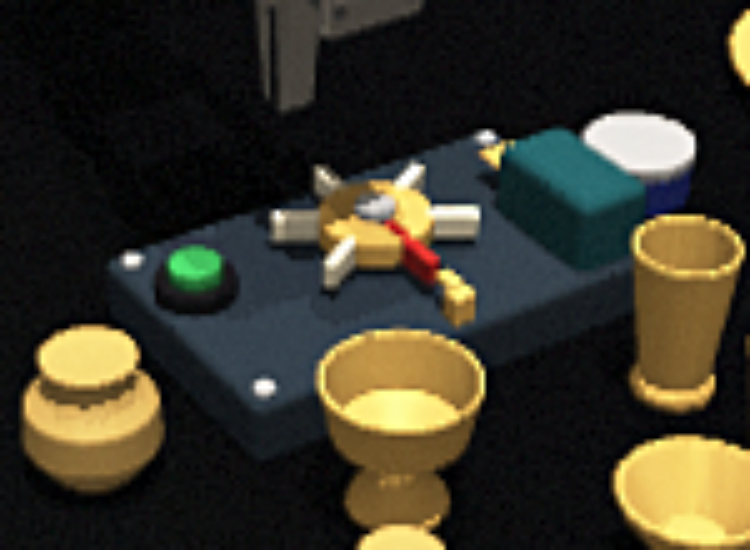

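Call:
drive_tool(steps=[-3, 0.2, 0, 0, -6, 0.4, 0, 0, -9, 0.5, 0, 0, -9.4, 0.5, 1.5, 0, -9.4, 0.5, 3, 0, -9.4, 0.5, 3.8, 0, -9.4, 0.5, 3.8, 0], hand=7)

```text
clock: 11.95
ee_pos: [0.515, -0.0406, 0.0893]
orientation: [-0.001, 0.716, 0.698, -0.001]
wrist_force: [0.6, -0.0, -0.0]
gripper_width: 0.0687
grip_force: 0.0
```

```bash
python3 - <<'E'
from h import *
s=manip.get_state(); print(s['clock'],s['ee_pos'],s['wrist_force'],s['gripper_width'])
print(shift(np.array([.560-.044,-.0425+.0012,.056+.019])),sangle()[:2])
d=cams.get_image('scene'); cv2.imwrite('pics/s6.png',cv2.cvtColor(cv2.resize(d['frame'][160:270,220:370],None,fx=5,fy=5),cv2.COLOR_RGB2BGR))
E
```

```text
11.95 [ 0.51497814 -0.04060584  0.08930995] [ 0.64807556 -0.0234806  -0.04323015] 0.06870735725741807
(array([-0.07,  0.11,  1.43]), np.float64(0.2)) (49, 1.8)
```

View pics/s6.png

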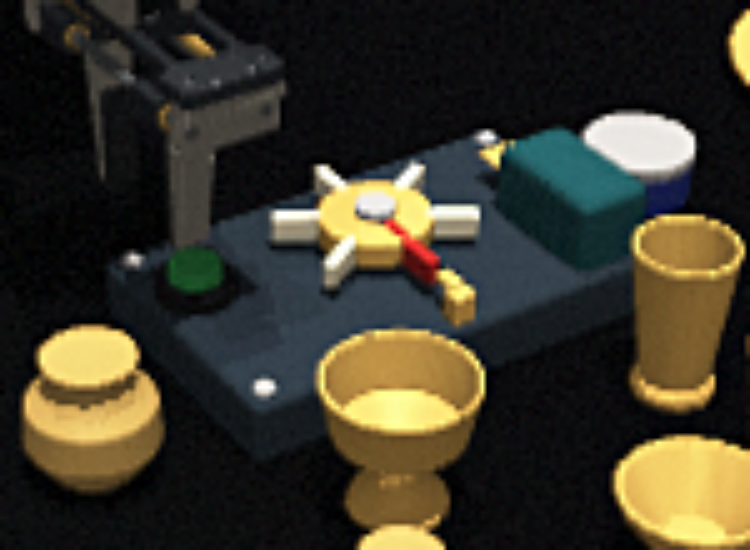

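Call:
drive_tool(steps=[-0.1, 0.4, 0, 0, -0.1, 0.4, 0.5, 0, -0.1, 0.4, 0.8, 0, -0.1, 0.4, 1.1, 0, -0.1, 0.4, 1.3, 0, -0.1, 0.4, 1.4, 0, -0.1, 0.4, 1.5, 0, -0.1, 0.4, 1.5, 0])

```text
clock: 13.05
ee_pos: [0.5198, -0.0428, 0.0757]
orientation: [-0.0, 0.716, 0.698, -0.0]
wrist_force: [-3.5, 0.0, 4.0]
gripper_width: 0.07
grip_force: 2.3
```

Call:
drive_tool(steps=[0, 0, 0.1, 0, 0, 0, 0.2, 0, 0, 0, 0.2, 0, 0, 0, 0.2, 0])

```text
clock: 13.55
ee_pos: [0.5199, -0.0428, 0.0752]
orientation: [-0.0, 0.716, 0.698, -0.0]
wrist_force: [-9.2, 1.4, 15.5]
gripper_width: 0.0701
grip_force: 8.0
```

```bash
python3 - <<'E'
from h import *
d=cams.get_image('scene'); cv2.imwrite('pics/s7.png',cv2.cvtColor(cv2.resize(d['frame'][190:240,230:290],None,fx=10,fy=10,interpolation=cv2.INTER_CUBIC),cv2.COLOR_RGB2BGR))
E
```

```text
(no output)
```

View pics/s7.png

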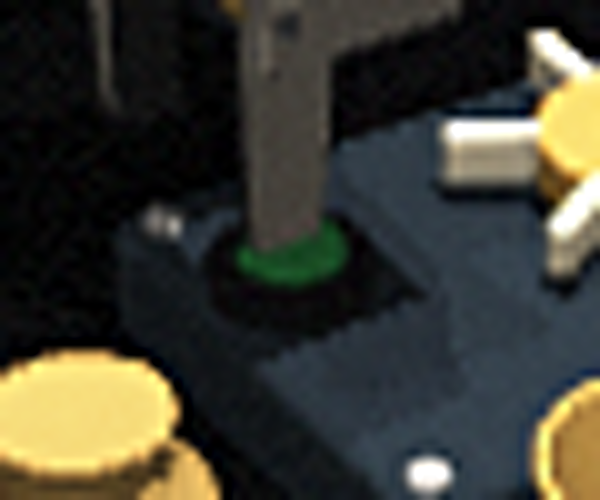

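Call:
drive_tool(steps=[0, 0, 0, 0, 0, 0, -0.15, 0, 0, 0.3, -0.15, 0, 0, 0.6, -0.15, 0, 0, 0.8, -0.15, 0, 0, 0.8, -0.1, 0, 0, 0.8, 0, 0, 0, 0.8, 0, 0, 0, 0.8, 0, 0])

```text
clock: 14.72
ee_pos: [0.5277, -0.0431, 0.0751]
orientation: [-0.0, 0.716, 0.698, -0.0]
wrist_force: [-9.3, 1.9, 17.6]
gripper_width: 0.07
grip_force: 8.5
```

```bash
python3 - <<'E'
from h import *
d=cams.get_image('scene'); cv2.imwrite('pics/s8.png',cv2.cvtColor(cv2.resize(d['frame'][190:240,230:290],None,fx=10,fy=10,interpolation=cv2.INTER_CUBIC),cv2.COLOR_RGB2BGR))
s=manip.get_state(); print(s['ee_pos'],s['wrist_force'])
E
```

```text
[ 0.52776799 -0.04304157  0.07513219] [-10.47591031   1.13110922  17.06238848]
```

View pics/s8.png

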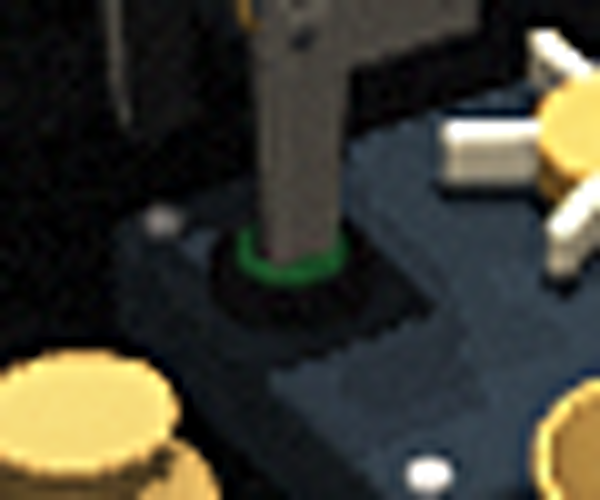

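Now squarely on the key, 17 N at the same height: it is bottomed. Lift away.

Call:
drive_tool(steps=[0, 0, -0.5, 0, 0, 0, -2, 0, 0, 0, -6, 0, 0, 0, -11, 0, 0, 0, -15, 0, 0, 0, -15, 0, 0, 0, -15, 0, 0, 0, -15, 0])

```text
clock: 15.78
ee_pos: [0.5269, -0.0427, 0.2219]
orientation: [-0.001, 0.716, 0.698, -0.001]
wrist_force: [0.1, 0.5, -0.0]
gripper_width: 0.0699
grip_force: 0.0
```

```bash
python3 - <<'E'
from h import *
n,a,d=sangle(); P=cloud(d); h=cv2.cvtColor(d['frame'],cv2.COLOR_RGB2HSV)
g=(h[...,0]>50)&(h[...,0]<75)&(h[...,1]>150)&(h[...,2]>60); g[:, :250]=0; g[:,270:]=0; g[:200]=0; g[230:]=0
s=manip.get_state(); print(n,a,g.sum(),P[g].mean(0),s['clock'],s['ee_pos'],s['wrist_force'])
if abs(a)<8 and s['ee_pos'][2]>.15 and np.median(P[g][:,2])>.058: print(manip.hand_in())
E
```

```text
50 1.5 72 [ 0.5786515  -0.04994348  0.07139739] 15.825 [ 0.5269989  -0.04269311  0.22193207] [-0.46196871 -0.2615625   0.16585363]
the job is handed in; nothing more can be done
None
```

The red tooth was flicked anticlockwise to the pointer without passing it, then the green key was pressed down to its stop and released, and I handed the job in at about 16 s with the arm clear; the key may have risen partway and gone down again once, when I eased off to re-centre the finger.

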